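Lay the glue stick in its groove of the ribbed desk tray

TASK

Tidy away the green glue stick that lies on its side on the open desk (not the one standing at the back): lay it on the ribbed desk tray, in the groove between the two green ribs, lengthways along them and wholly on them. Set it down gently instead of dropping it, so that it stays lying there and does not roll, and leave the pen and the stylus on the tray where they are.

Things in the scene. Friction and masses are not known exactly. Their poses are not given: they have to be found in the camera images.
- glue_center (a point): Centre of the loose glue stick: a green cylinder with white bands, 25 mm in diameter and 90 mm long, about 40 g, lying on its side on the desk (a like one stands at the back of the desk: not meant). The point is on its axis, half-way along. Its z axis runs along the stick towards the cap. It can roll. Take it from above across its diameter.
- green_groove (a point): Rest point of the stick's centre, mid-groove between the 2 green ribs of the fixed grey tray (150 x 152 mm, walls 13 high), 18.3 mm above the desk. x along the ribs, y across, z up. 6 round ribs, 8 mm thick, 148 long, 24 apart, tops 11 mm above the desk; the green ones at y = +12 and -12 mm, the others dark metal. The grooves either side are empty. The stick rests on both green ribs, not the floor.
- red_pen_center (a point): Centre of the loose white and red pen (11 x 145 x 9 mm) lying in the tray's last groove, 72 mm to the +y side of the green groove. Leave it there.
- stylus_center (a point): Centre of the loose white stylus (9 x 163 x 9 mm) lying in the groove 48 mm to the +y side of the green groove. Leave it there.
Not all that is in view belongs to the job. There is more than one size of the part that bears green_groove; the job needs the larger.

How it is judged (in metres and radians):
On the way:
1. the glue stick is lifted clear of the desk (height (world z) of glue_center above 0.045 m), for 0.2 s.
At the end, for the whole second after the job is handed in: The glue stick lies still on the two green ribs: its centre within 29 mm of the middle of the groove along the ribs, 8 mm across and 5 mm in height, its axis within 10 degrees of the ribs (x of glue_center in the frame of green_groove between -0.029 and 0.029 m and y of glue_center in the frame of green_groove between -0.008 and 0.008 m and z of glue_center in the frame of green_groove between -0.005 and 0.005 m and angle between the z axis of glue_center and the x axis of green_groove, either way round below 0.17 rad and linear speed of glue below 0.02 m/s and angular speed of glue below 0.5 rad/s); the robot touches nothing.
It fails at once if the glue stick is dropped: let go of and falling faster than 0.5 m/s (a drop of about 13 mm) (contact force between glue and the fingers below 0.01 N and linear speed of glue above 0.5 m/s).
It fails at once if the pen on the tray is shifted by more than 20 mm (distance of red_pen_center from where it was at the start of the episode above 0.02 m).
It fails at once if the stylus on the tray is shifted by more than 20 mm (distance of stylus_center from where it was at the start of the episode above 0.02 m).
It also fails if it takes over 40 s, if anything falls off the work surface, if the arm or the gripper's body presses on something with over 40 N, if the wrist force passes 120 N, or if a joint passes its speed limit or range.

ROBOT

A 6-joint arm with a two-finger parallel gripper is mounted at the origin on a cart in front of the work surface, level with it; the furniture and walls round the work are solid. World frame = base frame: x ahead of the robot, y to its left, z up, the work surface at z = 0. Lengths are in mm, angles in rad, forces in N, time in s.
With the tool pointing down it reaches from about 300 to 1000 mm from the base axis. Payload 5.1 kg.
Tool frame: the origin (TCP) lies between the finger pads; the fingertips stand 17 mm ahead of it and the grasp point (between the pads) lies 2 mm behind it (robot.finger_overhang is the distance from the TCP to the fingertips, in mm); z points along the fingers, y is the line along which they close (so a half turn about z gives the same grasp; the last joint's range is limited). The gripper opens to 95 mm and grips with 3 to 60 N. Pads are 20 mm wide; open, the fingers measure 119 mm over their backs; the gripper's body (75 mm by 180 mm) begins 59 mm behind the grasp point.
Start: joints at [-1.389, 0.124, 1.65, -0, 1.367, -0.083], TCP at [170.083, -627.341, 231.656] pointing down, gripper open.
Joint ranges: [-2.61, 2.61], [-1.02, 2.33], [0.03, 2.71], [-1.35, 4.49], [0.32, 2.68], [-2.91, 2.91]. Speed limits (rad/s): [2.57, 2.57, 3.14, 3.14, 3.14, 3.14].

INTERFACE

Orientations are given as a unit quaternion [w, x, y, z].
In Python, from rig import robot gives the robot as it stands.
- The arm moves only by the tool play_rows, never from a script. Its argument "targets" is a list of rows, each a list of 7 numbers: the shift along the world's x, y, z in units of 0.025 m (1.0 is 0.025 m), then the turn, a rotation vector about the world's x, y, z in units of 5 degrees (1.0 is 5 degrees), then the opening, from -1 (shut) to 1 (fully open). A call has exactly 8 rows; each row shifts and turns the commanded pose from where the row before left it; what a row does not reach is not made up. A row lasts 1/12 s, in which the tool goes at most 41.7 mm and 7.16 degrees, less where a joint would pass 70% of its speed; a pose out of reach is approached as far as the arm can. A call with a number of a shift or a turn outside -1 to 1 is refused whole. A call with a gripper value outside its range is refused whole. The fingers move at their own pace and stop on an object; the grip force is fixed at half the most. Time passes only in rows, so rows that do not move let the fingers close, or fill a call up. It gives the time, the measured TCP pose, the force, the opening and the grip force at its end, in the units of the state.
- robot.state(): the state, without advancing time (a new reading comes with each control period).
- robot.camera(name): name is "side" or "top" or "wrist"; returns a dict with "img" (420x560x3 uint8, red, green, blue), "range_z" (420x560 float32, mm along the optical axis (not along the pixel's ray), 0 where there is no reading), "fx", "fy", "cx", "cy" (pixels), "k1" (the pictures are not rectified: a ray, as slopes to the right and down, at radius r is drawn at 1 + k1 r^2 times it, then the intrinsics apply), "rvec" (rotation vector, rad) and "tvec" (3), from world to camera coordinates, as OpenCV has them. Camera axes: x right, y down, z forward; pixel columns grow to the right and rows downward; lengths in mm; the calibration is good to about 2 mm. A picture is of the moment at which its call begins.
- robot.hand_in(): hands the job in; it is judged then, once.
Trained networks look in a picture, given as the dict that the camera call returned (one of the last four; its "shot" number tells which), for a name from the list of things; names that differ only in an ending like _2 or _b are one class to them, and where a whole thing is asked for, a point or a joint stands for the part that bears it (a point fixed in the world has none). Each returns a list of dicts, best first, with "conf" (0 to 1); they miss things now and then, are a little off and sometimes report something else, mostly with a low value. They report only what shows in the picture. A call takes as long as a camera call. They do not tell look-alikes from the thing itself.
- robot.look_for(picture, thing): "xy" ([column, row] in pixels, amid what is visible of it).
- robot.outline_of(picture, thing): "mask" (420x560 bool, what is visible of it) and "xy" ([column, row] in pixels, amid what is visible of it).
- robot.mark_of(picture, thing): "xy" ([column, row] in pixels: a listed point, or the origin of a listed thing).
The state is a dict: "time_s": time; "joint_pos": joint angles; "qd": joint speeds; "effort": joint torques, N m; "position": TCP position; "tool_rot": TCP orientation; "ft_force": force on the tool from outside, world axes, zero at the start; "ft_torque": the same for the moment, N m; "opening": finger opening in mm; "grasp_force": force on a finger pad.
Only numpy, scipy, OpenCV 4.12 (cv2) and the standard library are available. Lean on these libraries where they do the work, as an engineer would, in place of code of your own. Each camera call takes 0.05 s, during which the arm holds its last target. There are 200 camera calls.

## Working session

There is one attempt and no reset: what is moved stays moved. The work goes in short steps, Python scripts to look and compute and a tool call to move; the robot and the scene stay as the last step left them, time stands still between calls to the robot, and variables do not carry over. Pictures are saved under pics/ and viewed, at most 10 in all, crops included, and the job is handed in when it is done.

Besides the shell and the picture viewer there is one more tool, called after "Call:" as name([rows], argument=value, ...), one row to a line, values as JSON. play_rows: Moves the arm, as the interface text tells. Its arguments: {"type":"object","properties":{"targets":{"type":"array","items":{"type":"array","items":{"type":"number"}}}},"required":["targets"]}

```bash
mkdir -p pics
cat > h.py <<'E'
import numpy as np, cv2
from rig import robot
def cam(c):
    R=cv2.Rodrigues(np.array(c["rvec"],float))[0]; return R,np.array(c["tvec"],float).ravel()
def slopes(c,uv):
    uv=np.atleast_2d(np.array(uv,float)); d=(uv-[c["cx"],c["cy"]])/[c["fx"],c["fy"]]; s=d.copy()
    for _ in range(20): s=d/(1+c["k1"]*(s**2).sum(1,keepdims=True))
    return s
def world_z(c,uv,z):
    R,t=cam(c); s=slopes(c,uv); r=np.c_[s,np.ones(len(s))]@R; o=-R.T@t
    return o+r*((z-o[2])/r[:,2])[:,None]
def world_d(c,uv):
    R,t=cam(c); s=slopes(c,uv); u=np.round(np.atleast_2d(uv)).astype(int); d=c["range_z"][u[:,1],u[:,0]]
    return (np.c_[s,np.ones(len(s))]*d[:,None]-t)@R
E
python3 - <<'E'
from h import *
ims=[]
for n in("top","side"):
    c=robot.camera(n); cv2.imwrite(f"pics/{n}0.png",c["img"][:,:,::-1])
    R,t=cam(c);print(n,"cam at",-R.T@t)
    for th in("glue_center","green_groove","red_pen_center","stylus_center"):
        for m in robot.mark_of(c,th)[:4]: print(th,"mark",np.round(m["xy"]),round(m["conf"],2),world_z(c,m["xy"],15).round(1))
    for th in("glue_center",):
        for m in robot.outline_of(c,th)[:4]:
            v,u=np.nonzero(m["mask"]); p=world_z(c,np.c_[u,v],12.5)[:,:2]; print("outl",m["xy"],round(m["conf"],2),len(u),cv2.minAreaRect(p.astype(np.float32)))
E
```

```text
top cam at [384.3574833   -4.7563982  870.46624583]
glue_center mark [356. 178.] 0.77 [[ 607.7 -138.2   15. ]]
green_groove mark [315. 244.] 0.91 [[489.3 -62.5  15. ]]
green_groove mark [201. 221.] 0.58 [[532.1 138.3  15. ]]
red_pen_center mark [162. 213.] 0.85 [[547.2 207.5  15. ]]
stylus_center mark [175. 218.] 0.92 [[537.9 183.8  15. ]]
outl [356.3, 178.4] 0.58 717 ((609.406494140625, -142.0863494873047), (95.50401306152344, 25.939973831176758), 1.7833507061004639)
side cam at [237.17676798 763.27429126 669.29568093]
glue_center mark [284. 166.] 0.78 [[ 601.3 -123.7   15. ]]
green_groove mark [263. 244.] 0.84 [[539.6 121.1  15. ]]
green_groove mark [324. 194.] 0.56 [[488.5 -66.7  15. ]]
red_pen_center mark [237. 273.] 0.9 [[549.1 205.8  15. ]]
stylus_center mark [244. 266.] 0.62 [[545.4 186.1  15. ]]
outl [284.8, 162.1] 0.95 479 ((609.1340942382812, -139.62672424316406), (99.7730941772461, 46.44573211669922), 3.751866340637207)
```

View pics/top0.png

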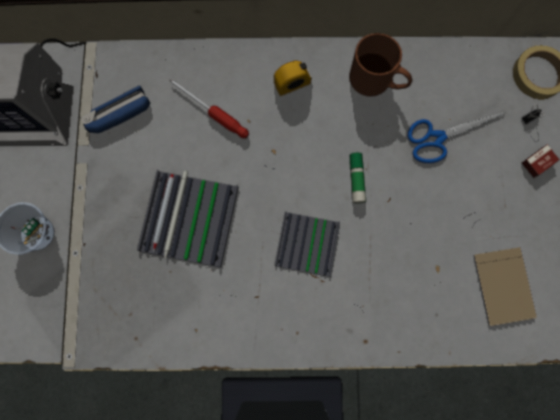

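View pics/side0.png

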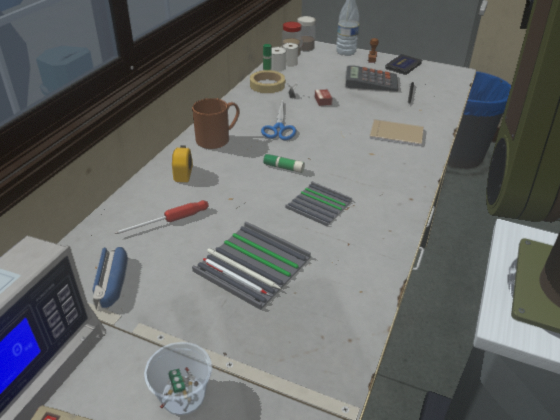

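The top view shows the loose glue stick at about (357,178), cap end unclear. The larger tray is near (190,220), with its green ribs running from about (210,183) to (195,263); the smaller decoy tray is at (308,245). The side view agrees. Next I'll measure the ribs and the stick by colour and depth.

Run:
```python
from h import *
for n in("top","side"):
    c=robot.camera(n); hsv=cv2.cvtColor(c["img"],cv2.COLOR_RGB2HSV); g=((hsv[...,0]>45)&(hsv[...,0]<85)&(hsv[...,1]>90)&(hsv[...,2]>40))
    k,l=cv2.connectedComponents(g.astype(np.uint8),connectivity=8)
    for i in range(1,k):
        v,u=np.nonzero(l==i)
        if len(u)<40: continue
        p=world_z(c,np.c_[u,v],10.5)[:,:2]; m=p.mean(0)
        if not(300<m[0]<750 and -200<m[1]<260): continue
        w,V=np.linalg.eigh(np.cov((p-m).T)); q=(p-m)@V[:,1]
        print(n,"green",len(u),m.round(1),"mid",(m+V[:,1]*(q.min()+q.max())/2).round(1),"len",round(np.ptp(q)),"yaw",round(np.degrees(np.arctan2(V[1,1],V[0,1]))%180,2))
    o=robot.outline_of(c,"glue_center")
    for m in o[:2]:
        M=cv2.dilate(m["mask"].astype(np.uint8),np.ones((5,5)))>0; v,u=np.nonzero(M&(c["range_z"]>0)); P=world_d(c,np.c_[u,v]); 
        if abs(P[:,1].mean()+140)>60: continue
        P=P[(P[:,2]>8)&(P[:,2]<35)]
        m2=P[:,:2].mean(0); w,V=np.linalg.eigh(np.cov((P[:,:2]-m2).T)); q=(P[:,:2]-m2)@V[:,1]
        print(n,"glue pts",len(P),"mean",m2.round(1),"mid",(m2+V[:,1]*(np.percentile(q,1)+np.percentile(q,99))/2).round(1),"len",np.ptp(q).round(1),"top z",np.percentile(P[:,2],95).round(1),"yaw",round(np.degrees(np.arctan2(V[1,1],V[0,1]))%180,2))
    v,u=np.mgrid[200:240:2,170:220:2] if n=="top" else np.mgrid[235:255:2,250:280:2]
    P=world_d(c,np.c_[u.ravel(),v.ravel()]);print("tray z",np.percentile(P[:,2],[2,50,98]).round(1))
print(robot.state())
```

```text
top green 171 [ 642. -140.] mid [ 642.2 -140. ] len 27 yaw 177.0
top green 217 [ 603.1 -141.3] mid [ 603.  -141.3] len 33 yaw 0.27
top green 381 [535.8 150.5] mid [536.9 150.3] len 145 yaw 168.35
top green 383 [530.5 127.2] mid [531.4 127. ] len 145 yaw 168.37
top green 172 [489.1 -56.5] mid [488.7 -56.5] len 94 yaw 168.46
top green 172 [486.2 -71.9] mid [486.5 -72. ] len 94 yaw 168.43
top glue pts 690 mean [ 607.3 -139.2] mid [ 608.8 -139.2] len 90.6 top z 25.6 yaw 2.1
tray z [ 1.2  5.7 13.5]
side green 94 [ 644.9 -143.3] mid [ 644.1 -142.1] len 39 yaw 124.23
side green 119 [ 606.  -144.5] mid [ 605.8 -144.4] len 46 yaw 139.85
side green 89 [484.9 -64.3] mid [485.9 -64.5] len 93 yaw 168.08
side green 94 [488.9 -49. ] mid [489.5 -49.1] len 93 yaw 168.24
side green 280 [529.3 131.5] mid [532.4 130.9] len 145 yaw 168.17
side green 293 [534.3 154.7] mid [537.3 154.1] len 144 yaw 168.21
side glue pts 393 mean [ 607.  -134.4] mid [ 609.1 -134.3] len 91.3 top z 24.3 yaw 2.62
tray z [ 1.6  4.9 12.6]
{'time_s': 0.8, 'joint_pos': array([-1.38857595e+00,  1.23773031e-01,  1.65030116e+00, -8.49349129e-06,
        1.36752336e+00, -8.26009286e-02]), 'qd': array([ 1.04240176e-04,  7.06778542e-04,  2.54914752e-06, -2.01720646e-03,
        9.10233265e-04,  6.46940400e-05]), 'effort': array([-1.85793004e-03, -4.17538655e+01, -3.60207474e+01,  7.73881143e-02,
        4.27546457e-02, -1.31908163e-05]), 'position': array([ 170.09460185, -627.33006965,  231.67299682]), 'tool_rot': array([-2.23657447e-06,  9.91246397e-01,  1.32024926e-01, -4.27596805e-06]), 'ft_force': array([-0.1886124 ,  0.62109847, -0.03521684]), 'ft_torque': array([-0.04170511, -0.06434736,  0.04074116]), 'grasp_force': 0.0, 'opening': 95.42447256723514}
```

Call:
play_rows([
  [0.73, 0.81, 0, 0, 0, -0.11, 1],
  [0.73, 0.81, 0, 0, 0, -0.11, 1],
  [0.73, 0.81, 0, 0, 0, -0.11, 1],
  [0.73, 0.81, 0, 0, 0, -0.11, 1],
  [0.73, 0.81, 0, 0, 0, -0.11, 1],
  [0.73, 0.81, 0, 0, 0, -0.11, 1],
  [0.73, 0.81, 0, 0, 0, -0.11, 1],
  [0.73, 0.81, 0, 0, 0, -0.11, 1],
])

```text
time_s: 1.47
position: [316.8, -464.3, 231.8]
tool_rot: [0.0, 0.996, 0.094, 0.0]
ft_force: [0.1, -0.2, -0.4]
opening: 95.3
grasp_force: 0.0
```

Call:
play_rows([
  [0.73, 0.81, 0, 0, 0, -0.11, 1],
  [0.73, 0.81, 0, 0, 0, -0.11, 1],
  [0.73, 0.81, 0, 0, 0, -0.11, 1],
  [0.73, 0.81, 0, 0, 0, -0.11, 1],
  [0.73, 0.81, 0, 0, 0, -0.11, 1],
  [0.73, 0.81, 0, 0, 0, -0.11, 1],
  [0.73, 0.81, 0, 0, 0, -0.11, 1],
  [0.73, 0.81, 0, 0, 0, -0.11, 1],
])

```text
time_s: 2.13
position: [462.9, -302.2, 231.9]
tool_rot: [0.0, 0.998, 0.055, 0.0]
ft_force: [-0.2, -0.1, 0.1]
opening: 95.0
grasp_force: 0.0
```

Call:
play_rows([
  [0.73, 0.81, -0.5, 0, 0, -0.11, 1],
  [0.73, 0.81, -0.5, 0, 0, -0.11, 1],
  [0.73, 0.81, -0.5, 0, 0, -0.11, 1],
  [0.73, 0.81, -0.5, 0, 0, -0.11, 1],
  [0.73, 0.81, -0.5, 0, 0, -0.11, 1],
  [0.73, 0.81, -0.5, 0, 0, -0.11, 1],
  [0.73, 0.81, -0.5, 0, 0, -0.11, 1],
  [0.73, 0.81, 0, 0, 0, -0.11, 1],
])

```text
time_s: 2.8
position: [607.1, -139.7, 140.8]
tool_rot: [-0.001, 1.0, 0.017, -0.002]
ft_force: [-0.7, 0.2, -0.3]
opening: 94.9
grasp_force: 0.0
```

Run:
```python
from h import *
c=robot.camera("wrist"); cv2.imwrite("pics/w1.png",c["img"][:,:,::-1])
s=robot.state(); print(s["position"],s["tool_rot"])
for m in robot.outline_of(c,"glue_center")[:2]:
    v,u=np.nonzero(m["mask"]&(c["range_z"]>0)); P=world_d(c,np.c_[u,v]); P=P[(P[:,2]>8)&(P[:,2]<35)]
    m2=P[:,:2].mean(0); w,V=np.linalg.eigh(np.cov((P[:,:2]-m2).T)); q=(P[:,:2]-m2)@V[:,1];r=(P[:,:2]-m2)@V[:,0]
    print(m["conf"],"mid",(m2+V[:,1]*(np.percentile(q,1)+np.percentile(q,99))/2+V[:,0]*(np.percentile(r,2)+np.percentile(r,98))/2).round(1),"len",np.ptp(q).round(1),np.ptp(r).round(1),"top z",np.percentile(P[:,2],95).round(1),"yaw",round(np.degrees(np.arctan2(V[1,1],V[0,1]))%180,2))
```

```text
[ 610.30017346 -136.62958163  142.31769032] [-1.60991131e-03  9.99834505e-01  1.81191447e-02 -2.58531178e-04]
0.89 mid [ 610.6 -142.4] len 90.5 23.9 top z 25.1 yaw 1.78
```

View pics/w1.png

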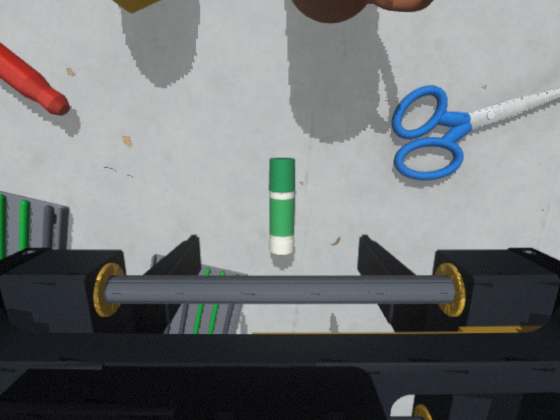

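The wrist view shows the stick at about (282,206), lined up midway between the fingers. I'll go straight down with a small correction. The grip will be high on the stick, with the tips 5 mm below its axis, so that they clear the ribs when I place it.

Call:
play_rows([
  [0, -0.15, -0.8, 0, 0, 0, 1],
  [0, 0, -0.8, 0, 0, 0, 1],
  [0, 0, -0.8, 0, 0, 0, 1],
  [0, 0, -0.8, 0, 0, 0, 1],
  [0, 0, -0.8, 0, 0, 0, 1],
  [0, 0, -0.5, 0, 0, 0, 1],
  [0, 0, -0.2, 0, 0, 0, 1],
  [0, 0, 0, 0, 0, 0, 1],
])

```text
time_s: 3.57
position: [607.1, -145.2, 25.5]
tool_rot: [-0.0, 1.0, 0.017, -0.001]
ft_force: [-0.8, 0.8, -1.4]
opening: 95.3
grasp_force: 0.0
```

Call:
play_rows([
  [0, 0, 0, 0, 0, 0, -1],
  [0, 0, 0, 0, 0, 0, -1],
  [0, 0, 0, 0, 0, 0, -1],
  [0, 0, 0, 0, 0, 0, -1],
  [0, 0, 0, 0, 0, 0, -1],
  [0, 0, 0, 0, 0, 0, -1],
  [0, 0, 0, 0, 0, 0, -1],
  [0, 0, 0, 0, 0, 0, -1],
])

```text
time_s: 4.23
position: [608.1, -145.1, 26.7]
tool_rot: [0.0, 1.0, 0.017, 0.0]
ft_force: [0.3, -0.4, 0.2]
opening: 46.8
grasp_force: 0.0
```

Call:
play_rows([
  [0, 0.13, -0.09, 0, 0, 0, 0],
  [0, 0, 0, 0, 0, 0, 0],
  [0, 0, 0, 0, 0, 0, 0],
  [0, 0, 0, 0, 0, 0, -1],
  [0, 0, 0, 0, 0, 0, -1],
  [0, 0, 0, 0, 0, 0, -1],
  [0, 0, 0, 0, 0, 0, -1],
  [0, 0, 0, 0, 0, 0, -1],
])

```text
time_s: 4.9
position: [608.1, -141.9, 24.5]
tool_rot: [0.0, 1.0, 0.017, 0.0]
ft_force: [-1.3, 0.5, 1.2]
opening: 23.4
grasp_force: 30.0
```

Call:
play_rows([
  [0, 0, 0, 0, 0, 0, -1],
  [0, 0, 0, 0, 0, 0, -1],
  [0, 0, 0, 0, 0, 0, -1],
  [0, 0, 0, 0, 0, 0, -1],
  [0, 0, 0, 0, 0, 0, -1],
  [0, 0, 0, 0, 0, 0, -1],
  [0, 0, 0, 0, 0, 0, -1],
  [0, 0, 0, 0, 0, 0, -1],
])

```text
time_s: 5.57
position: [608.1, -141.9, 24.4]
tool_rot: [0.0, 1.0, 0.017, 0.0]
ft_force: [-0.0, -0.5, 0.7]
opening: 23.4
grasp_force: 30.0
```

Call:
play_rows([
  [0, 0, 0.2, 0, 0, 0, -1],
  [0, 0, 0.4, 0, 0, 0, -1],
  [0, 0, 0.7, 0, 0, 0, -1],
  [0, 0, 0.8, 0, 0, 0, -1],
  [0, 0, 0.8, 0, 0, 0, -1],
  [0, 0, 0.7, 0, 0, 0, -1],
  [0, 0, 0.4, 0, 0, 0, -1],
  [0, 0, 0, 0, 0, 0, -1],
])

```text
time_s: 6.23
position: [610.1, -142.4, 128.5]
tool_rot: [0.001, 1.0, 0.017, 0.003]
ft_force: [0.5, -0.2, -0.6]
opening: 23.6
grasp_force: 30.0
```

Run:
```python
from h import *
print(robot.state()["position"],robot.state()["opening"])
for n in ("wrist","side","top"):
    c=robot.camera(n)
    if n!="top": cv2.imwrite(f"pics/{n}2.png",c["img"][:,:,::-1] if n=="wrist" else cv2.resize(c["img"][60:260,180:400,::-1],None,fx=2.5,fy=2.5))
    for m in robot.outline_of(c,"glue_center")[:2]:
        v,u=np.nonzero(m["mask"]&(c["range_z"]>0)); P=world_d(c,np.c_[u,v]); print(n,m["conf"],len(P),np.median(P,0).round(1),np.percentile(P,[3,97],axis=0).round(1).tolist())
```

```text
[ 610.06776371 -142.42469783  128.46516019] 23.604105124185228
wrist 0.9 5186 [ 626.2 -142.9  126.9] [[571.0, -154.0, 119.2], [656.7, -131.7, 129.1]]
side 0.56 343 [ 592.6 -132.7  117.4] [[564.8, -146.1, 103.8], [651.9, -126.4, 124.3]]
```

View pics/side2.png

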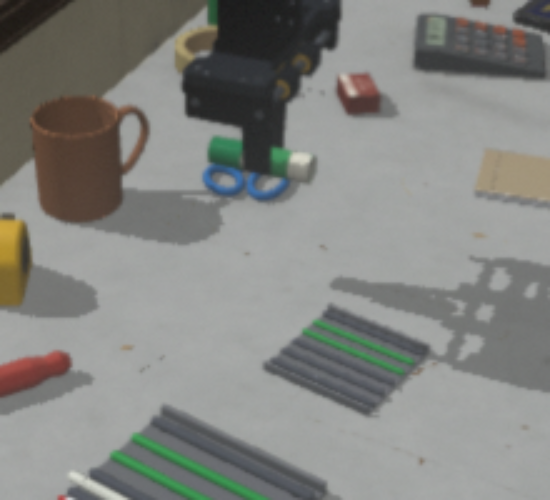

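View pics/wrist2.png

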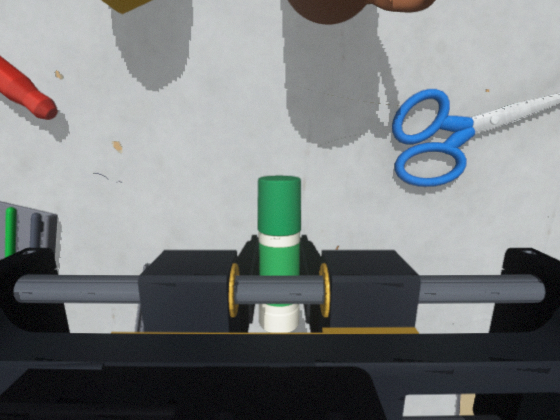

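The stick is held level, with its axis about 12 mm below the TCP. Next I'll carry it above the larger tray and turn it to match the ribs.

Call:
play_rows([
  [-0.1, 0.3, 0, 0, 0, -0.1, -1],
  [-0.15, 0.5, 0, 0, 0, -0.15, -1],
  [-0.2, 0.75, 0, 0, 0, -0.18, -1],
  [-0.2, 0.8, 0, 0, 0, -0.2, -1],
  [-0.2, 0.8, 0, 0, 0, -0.2, -1],
  [-0.2, 0.8, 0, 0, 0, -0.2, -1],
  [-0.25, 0.85, 0, 0, 0, -0.2, -1],
  [-0.25, 0.85, 0, 0, 0, -0.2, -1],
])

```text
time_s: 7.2
position: [568.4, 0.8, 123.7]
tool_rot: [-0.0, 0.999, -0.046, -0.001]
ft_force: [0.6, 0.4, -0.8]
opening: 23.8
grasp_force: 30.0
```

Call:
play_rows([
  [-0.25, 0.85, 0, 0, 0, -0.2, -1],
  [-0.25, 0.85, 0, 0, 0, -0.2, -1],
  [-0.25, 0.85, 0, 0, 0, -0.2, -1],
  [-0.2, 0.8, 0, 0, 0, -0.2, -1],
  [-0.2, 0.8, 0, 0, 0, -0.2, -1],
  [-0.2, 0.75, 0, 0, 0, -0.2, -1],
  [-0.1, 0.35, 0, 0, 0, -0.15, -1],
  [-0.05, 0.18, 0, 0, 0, -0.06, -1],
])

```text
time_s: 7.87
position: [530.7, 136.7, 123.8]
tool_rot: [-0.0, 0.994, -0.106, -0.001]
ft_force: [-0.3, -0.4, 0.0]
opening: 23.5
grasp_force: 30.0
```

Call:
play_rows([
  [0, 0, -0.5, 0, 0, 0, -1],
  [0, 0, -0.5, 0, 0, 0, -1],
  [0, 0, -0.5, 0, 0, 0, -1],
  [0, 0, 0, 0, 0, 0, -1],
  [0, 0, 0, 0, 0, 0, -1],
  [0, 0, 0, 0, 0, 0, -1],
  [0, 0, 0, 0, 0, 0, -1],
  [0, 0, 0, 0, 0, 0, -1],
])

```text
time_s: 8.53
position: [532.5, 135.0, 87.6]
tool_rot: [-0.0, 0.994, -0.107, 0.001]
ft_force: [-0.3, 0.3, -0.4]
opening: 23.4
grasp_force: 30.0
```

```bash
cat > m.py <<'E'
from h import *
import sys
s=robot.state(); print(s["position"],s["opening"],s["tool_rot"].round(4))
for n in sys.argv[2:]:
    c=robot.camera(n); cv2.imwrite(f"pics/{n}{sys.argv[1]}.png",c["img"][:,:,::-1])
    hsv=cv2.cvtColor(c["img"],cv2.COLOR_RGB2HSV); g=((hsv[...,0]>45)&(hsv[...,0]<85)&(hsv[...,1]>90)&(hsv[...,2]>40))
    k,l=cv2.connectedComponents(g.astype(np.uint8),connectivity=8)
    for i in range(1,k):
        v,u=np.nonzero(l==i)
        if len(u)<60: continue
        P=world_d(c,np.c_[u,v]); z=np.median(P[:,2])
        p=world_z(c,np.c_[u,v],10.5 if z<16 else z)[:,:2]; m=p.mean(0)
        if not(420<m[0]<650 and 80<m[1]<190): continue
        w,V=np.linalg.eigh(np.cov((p-m).T)); q=(p-m)@V[:,1]; V=V*np.sign(V[0,1])
        yl=m[1]+(534.5-m[0])*V[1,1]/V[0,1]
        print(n,"green",len(u),"z",z.round(1),m.round(1),"x",p[:,0].min().round(),p[:,0].max().round(),"y at x=534.5:",yl.round(1),"yaw",round(np.degrees(np.arctan2(V[1,1],V[0,1])),2))
    for m in robot.outline_of(c,"glue_center")[:2]:
        v,u=np.nonzero(m["mask"]&(c["range_z"]>0)); P=world_d(c,np.c_[u,v]); print(n,"glue",round(m["conf"],2),len(P),np.median(P,0).round(1),np.percentile(P,[3,97],axis=0).round(1).tolist())
E
python3 m.py 3 wrist side
```

```text
[532.47727338 135.03305332  87.62589046] 23.4173959164669 [-2.000e-04  9.943e-01 -1.067e-01  6.000e-04]
wrist green 3729 z 83.5 [572.9 126.9] x 548.0 608.0 y at x=534.5: 132.9 yaw -8.78
wrist green 1221 z 86.1 [534.8 133.8] x 524.0 547.0 y at x=534.5: 132.4 yaw 75.81
wrist glue 0.95 5366 [548.1 132.   86. ] [[493.7, 117.0, 76.6], [578.0, 150.4, 88.5]]
wrist glue 0.27 18877 [576.1 157.2   5.3] [[519.0, 81.4, 3.1], [618.9, 229.7, 13.2]]
side green 125 z 85.3 [519.3 145.6] x 508.0 534.0 y at x=534.5: 114.1 yaw -64.22
side green 291 z 9.1 [530.9 131.1] x 462.0 603.0 y at x=534.5: 130.4 yaw -11.84
side green 305 z 9.4 [534.7 154.6] x 466.0 608.0 y at x=534.5: 154.6 yaw -11.76
side glue 0.85 319 [504.3 148.4  82.3] [[489.0, 134.9, 63.5], [525.5, 156.3, 88.3]]
```

View pics/wrist3.png

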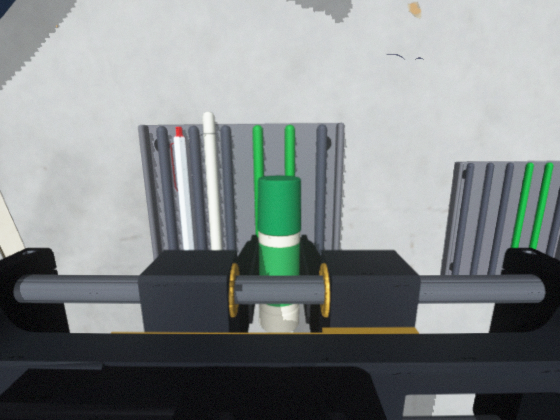

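The wrist view shows the held stick at column 280. The green ribs are at about columns 258 and 289 at row 150, so the tool sits slightly off to the right (−y). I'll measure that offset in this same camera.

```bash
cat > w.py <<'E'
from h import *
a=np.radians(-11.75); ex=np.array([np.cos(a),np.sin(a)]); ey=np.array([-np.sin(a),np.cos(a)])
s=robot.state();T=s["position"];c=robot.camera("wrist")
hsv=cv2.cvtColor(c["img"],cv2.COLOR_RGB2HSV); g=((hsv[...,0]>45)&(hsv[...,0]<85)&(hsv[...,1]>90)&(hsv[...,2]>40))
print("TCP",T,"along/across",T[:2]@ex,T[:2]@ey)
for nm,r0,r1,c0,c1,z in(("ribL",128,145,248,272,10),("ribL",145,168,248,272,10),("ribR",128,145,280,300,10),("ribR",145,168,280,300,10),("stick",195,230,240,320,T[2]-1),("stick",250,270,240,320,T[2]-1)):
    v,u=np.nonzero(g[r0:r1,c0:c1]); p=world_z(c,np.c_[u+c0,v+r0],z)[:,:2]
    y=p@ey; print(nm,len(u),"across mean",y.mean().round(1),"mid",((np.percentile(y,2)+np.percentile(y,98))/2).round(1),"width",np.ptp(y).round(1),"along max",(p@ex).max().round(1))
E
python3 w.py
```

```text
TCP [532.11189084 135.1948731   87.3602338 ] along/across 493.43041687673053 240.72212566652854
ribL 170 across mean 255.3 mid 255.4 width 6.9 along max 568.1
ribL 238 across mean 255.4 mid 255.4 width 7.7 along max 555.9
ribR 170 across mean 231.6 mid 231.6 width 6.7 along max 567.9
ribR 230 across mean 231.6 mid 231.6 width 6.8 along max 555.7
stick 1614 across mean 240.5 mid 240.4 width 24.1 along max 533.1
stick 831 across mean 240.0 mid 239.9 width 23.1 along max 502.6
```

Call:
play_rows([
  [0.02, 0.14, -0.2, 0, 0, 0.1, -1],
  [0, 0, -0.4, 0, 0, 0, -1],
  [0, 0, -0.5, 0, 0, 0, -1],
  [0, 0, -0.4, 0, 0, 0, -1],
  [0, 0, -0.25, 0, 0, 0, -1],
  [0, 0, -0.1, 0, 0, 0, -1],
  [0, 0, 0, 0, 0, 0, -1],
  [0, 0, 0, 0, 0, 0, -1],
])

```text
time_s: 9.45
position: [532.4, 138.6, 40.5]
tool_rot: [0.0, 0.995, -0.102, -0.0]
ft_force: [0.4, -0.1, 0.3]
opening: 23.3
grasp_force: 30.0
```

```bash
sed -i 's/^E$//' w.py; python3 w.py; python3 m.py 4 side
```

```text
TCP [532.381815   138.62732357  40.48871513] along/across 492.99569468522617 244.13761858422052
ribL 222 across mean 255.2 mid 255.2 width 7.6 along max 566.6
ribL 299 across mean 255.4 mid 255.4 width 7.4 along max 556.9
ribR 119 across mean 233.4 mid 233.3 width 3.7 along max 566.7
ribR 167 across mean 233.3 mid 233.4 width 4.3 along max 556.9
stick 1761 across mean 243.4 mid 243.4 width 26.4 along max 532.6
stick 838 across mean 243.5 mid 243.3 width 23.5 along max 502.1
[532.71675614 138.69619636  40.96869619] 23.508708347601317 [-1.000e-04  9.948e-01 -1.022e-01  3.000e-04]
side green 122 z 38.7 [519.6 148.4] x 509.0 535.0 y at x=534.5: 118.8 yaw -63.28
side green 311 z 9.3 [535.  154.4] x 466.0 608.0 y at x=534.5: 154.5 yaw -11.8
side green 64 z 9.3 [476.9 142.3] x 462.0 492.0 y at x=534.5: 128.5 yaw -13.44
side glue 0.57 288 [504.  151.1  37.1] [[489.0, 138.4, 22.4], [524.8, 159.3, 42.1]]
```

Aligned: the groove is at 243.3 across and the stick at 243.4. Now lowering gently.

Call:
play_rows([
  [0, 0, -0.1, 0, 0, 0, -1],
  [0, 0, -0.12, 0, 0, 0, -1],
  [0, 0, -0.1, 0, 0, 0, -1],
  [0, 0, -0.04, 0, 0, 0, -1],
  [0, 0, 0, 0, 0, 0, -1],
  [0, 0, 0, 0, 0, 0, -1],
  [0, 0, 0, 0, 0, 0, -1],
  [0, 0, 0, 0, 0, 0, -1],
])

```text
time_s: 10.27
position: [532.4, 138.7, 31.8]
tool_rot: [-0.0, 0.995, -0.102, 0.0]
ft_force: [0.5, 0.4, 0.6]
opening: 23.3
grasp_force: 30.0
```

Call:
play_rows([
  [0, 0, -0.02, 0, 0, 0, -1],
  [0, 0, -0.02, 0, 0, 0, -1],
  [0, 0, 0, 0, 0, 0, -1],
  [0, 0, 0, 0, 0, 0, -1],
  [0, 0, 0, 0, 0, 0, -1],
  [0, 0, 0, 0, 0, 0, -1],
  [0, 0, 0, 0, 0, 0, -1],
  [0, 0, 0, 0, 0, 0, -1],
])

```text
time_s: 10.93
position: [532.3, 138.7, 30.7]
tool_rot: [-0.0, 0.995, -0.102, -0.0]
ft_force: [0.0, 0.9, -0.1]
opening: 23.6
grasp_force: 30.0
```

Call:
play_rows([
  [0, 0, -0.02, 0, 0, 0, -1],
  [0, 0, -0.02, 0, 0, 0, -1],
  [0, 0, 0, 0, 0, 0, -1],
  [0, 0, 0, 0, 0, 0, -1],
  [0, 0, 0, 0, 0, 0, -1],
  [0, 0, 0, 0, 0, 0, -1],
  [0, 0, 0, 0, 0, 0, -1],
  [0, 0, 0, 0, 0, 0, -1],
])

```text
time_s: 11.6
position: [532.5, 138.6, 30.1]
tool_rot: [0.0, 0.995, -0.102, 0.0]
ft_force: [-2.6, -1.2, 5.6]
opening: 23.2
grasp_force: 30.0
```

It touched at 5.6 N. Opening a little, then rising.

Call:
play_rows([
  [0, 0, 0, 0, 0, 0, -0.44],
  [0, 0, 0, 0, 0, 0, -0.4],
  [0, 0, 0, 0, 0, 0, -0.35],
  [0, 0, 0, 0, 0, 0, -0.3],
  [0, 0, 0, 0, 0, 0, -0.25],
  [0, 0, 0, 0, 0, 0, -0.2],
  [0, 0, 0, 0, 0, 0, -0.15],
  [0, 0, 0, 0, 0, 0, -0.15],
])

```text
time_s: 12.27
position: [532.3, 138.7, 29.6]
tool_rot: [-0.0, 0.995, -0.102, -0.0]
ft_force: [-0.3, 0.6, 0.5]
opening: 40.1
grasp_force: 0.0
```

Call:
play_rows([
  [0, 0, 0.05, 0, 0, 0, -0.15],
  [0, 0, 0.15, 0, 0, 0, -0.15],
  [0, 0, 0.3, 0, 0, 0, -0.15],
  [0, 0, 0.6, 0, 0, 0, -0.15],
  [0, 0, 0.8, 0, 0, 0, -0.15],
  [0, 0, 0.9, 0, 0, 0, -0.15],
  [0, 0, 0.9, 0, 0, 0, -0.15],
  [0, 0, 0.5, 0, 0, 0, -0.15],
])

```text
time_s: 12.93
position: [533.9, 138.9, 138.5]
tool_rot: [-0.001, 0.995, -0.102, 0.002]
ft_force: [0.0, 0.4, -0.3]
opening: 40.3
grasp_force: 0.0
```

Call:
play_rows([
  [-0.8, 0, 0.5, 0, 0, 0, -0.15],
  [-0.9, 0, 0.5, 0, 0, 0, -0.15],
  [-0.9, 0, 0.5, 0, 0, 0, -0.15],
  [-0.9, 0, 0.5, 0, 0, 0, -0.15],
  [-0.9, 0, 0, 0, 0, 0, -0.15],
  [-0.6, 0, 0, 0, 0, 0, -0.15],
  [0, 0, 0, 0, 0, 0, -0.15],
  [0, 0, 0, 0, 0, 0, -0.15],
])

```text
time_s: 13.6
position: [407.3, 138.7, 185.0]
tool_rot: [-0.0, 0.995, -0.102, 0.001]
ft_force: [0.6, -0.2, 0.7]
opening: 40.3
grasp_force: 0.0
```

Run:
```python
from h import *
a=np.radians(-11.75); ex=np.array([np.cos(a),np.sin(a)]); ey=np.array([-np.sin(a),np.cos(a)])
ims=[]
for n in("wrist","side"):
    c=robot.camera(n); ims.append(c["img"][:,:,::-1])
    for m in robot.outline_of(c,"glue_center")[:2]:
        v,u=np.nonzero(m["mask"]&(c["range_z"]>0)); P=world_d(c,np.c_[u,v]); P=P[P[:,2]>15]; p=np.c_[P[:,:2]@ex,P[:,:2]@ey]
        V=np.linalg.eigh(np.cov(p.T))[1][:,1]; print(n,round(m["conf"],2),len(p),((np.percentile(p,2,axis=0)+np.percentile(p,98,axis=0))/2).round(1),"top",np.percentile(P[:,2],95).round(1),"angle",np.degrees(np.arctan(V[1]/V[0])).round(1))
cv2.imwrite("pics/end.png",cv2.resize(np.hstack(ims),(800,300)))
s=robot.state();print(s["position"],s["time_s"],s["ft_force"])
```

```text
wrist 0.71 96 [496.3 229.6] top 29.2 angle -4.0
wrist 0.66 2361 [495.1 243.4] top 31.0 angle -0.3
side 0.71 610 [493.5 248. ] top 30.6 angle 1.3
[407.9969011  138.61495318 184.62183218] 13.8 [-0.20606309  0.23567913 -0.05236862]
```

View pics/end.png

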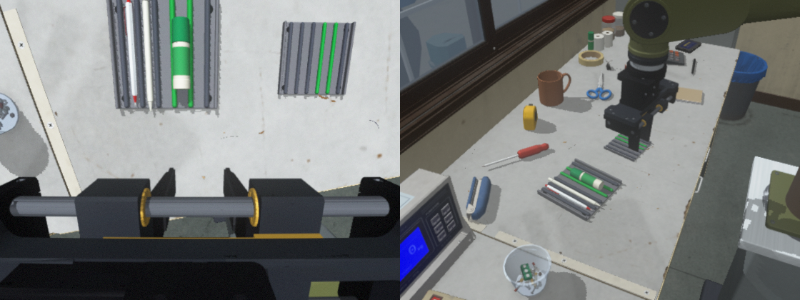

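The stick lies between the green ribs: 495 along against a groove centre of 494, 243.4 across against 243.4, and its top at 31 mm. The pen and stylus look where they were and the arm is clear, so I'm handing in.

```bash
python3 -c "
from rig import robot
print(robot.hand_in())"
```

```text
the job is handed in; nothing more can be done
None
```

I laid the glue stick on the two green ribs of the larger tray, centred and aligned to within about 1 mm and 1° by the last wrist-camera check. The pen and stylus look unmoved and the arm is clear. I've handed the job in; no verdict came back.

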